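# Pack four screw cartons in the cam-lock kit carrier

## Robot

A 7-joint arm with a two-finger parallel gripper is mounted at the origin on the work surface. World frame = base frame: x ahead of the robot, y to its left, z up, the work surface at z = 0. Lengths are in mm, angles in rad, forces in N, time in s.
With the tool pointing down it reaches from about 400 to 900 mm from the base axis. Payload 5.6 kg.
Tool frame: the origin (TCP) lies midway between the tips of the shut fingers; the grasp point (between the pads) lies 19 mm behind it; z points along the fingers, y is the line along which they close (so a half turn about z gives the same grasp; the last joint's range is limited). The gripper opens to 92 mm and grips with 3 to 60 N. Pads are 20 mm wide; open, the fingers measure 128 mm over their backs; the gripper's body (75 mm by 189 mm) begins 69 mm behind the grasp point.
Start: joints at [1.094, 0.468, -0.012, 1.603, 0.006, 1.071, -0.056], TCP at [273.17, -589.819, 214.592] pointing down, gripper open.
Joint ranges: [-2.53, 2.53], [-0.31, 2.02], [-1.57, 1.55], [0.28, 2.44], [-1.29, 4.43], [0.15, 1.84], [-2.92, 2.92]. Speed limits (rad/s): [2.57, 2.57, 3.14, 3.14, 3.14, 3.14, 3.14].

## Interface

Orientations are given as a rotation vector (axis times angle).
In Python, from cell import robot, grip, kin, viewer gives the robot as it stands. Calls block until the motion is done:
- robot.movep(position, orientation): joint-space move of the TCP to a pose.
- robot.servo_line(position, feed=150, rotation=None): straight line of the TCP; rotation=None keeps the orientation; feed is the mean speed in mm/s.
- robot.goto_joints(angles): joint-space move.
- grip(opening, newtons=None): opening from 0.0 (shut) to 1.0 (fully open); newtons is the grip in N (None keeps the last); returns when the fingers have stopped.
- robot.hold(seconds).
- kin.ik(position, orientation): joint angles nearest the present ones, or None.
- robot.observe(): the state.
- viewer.read_camera(name): name is "scene" or "top" or "wrist"; returns the picture (384x512x3 uint8, red, green, blue); there is no depth.
- viewer.camera_info(name): a dict with "camera_matrix" (3x3 intrinsics, pixels), "k1" (the pictures are not rectified: a ray, as slopes to the right and down, at radius r is drawn at 1 + k1 r^2 times it, then the intrinsics apply), "R" (3x3) and "t" (3): a world point X has camera coordinates R X + t. Camera axes: x right, y down, z forward; pixel columns grow to the right and rows downward; lengths in mm; the calibration is good to about 2 mm. A picture is of the moment at which its call begins: read the wrist's pose just before it. camera_info takes no time and is no camera call; for the wrist camera it gives the pose at the moment of the call.
A pose or a line that the arm cannot do raises robot.IKError and nothing moves.
- robot.job_done(): hands the job in; it is judged then, once.
Trained networks look in the newest picture that a camera, given by its name, has taken for a name from the list of things; names that differ only in an ending like _2 or _b are one class to them, and where a whole thing is asked for, a point or a joint stands for the part that bears it (a point fixed in the world has none). Each returns a list of dicts, best first, with "confidence" (0 to 1); they miss things now and then, are a little off and sometimes report something else, mostly with a low value. They report only what shows in the picture. A call takes as long as a camera call. They do not tell look-alikes from the thing itself.
- viewer.silhouettes(name, camera): "mask" (384x512 bool, what is visible of it).
- viewer.pinpoint(name, camera): "at" ([x, y, z] in mm, in the coordinates of the camera as it stood for that picture, good to about 4 mm: a listed point, or the origin of a listed thing).
The state is a dict: "t": time; "joints": joint angles; "joint_velocities": joint speeds; "joint_torque": joint torques, N m; "tcp_pos": TCP position; "tcp_rot": TCP orientation; "contact_force": force on the tool from outside, world axes, zero at the start; "wrist_torque": the same for the moment, N m; "grip_width": opening from 0.0 (shut) to 1.0 (fully open); "grip_force": force on a finger pad.
Only numpy, scipy, OpenCV 4.12 (cv2) and the standard library are available. Lean on these libraries where they do the work, as an engineer would, in place of code of your own. Each camera call takes 0.05 s, during which the arm holds its last target. There are 200 camera calls.

## Task

Pack one kit: swing the carrier's cam lever fully open, stand exactly four of the small screw cartons upright side by side in its channel, then give the lever its quarter turn clockwise right to its stop so that the end board is drawn in tight behind them. Put every carton that is left over in the empty green return bin, and leave the other things on the bench alone.

Things in the scene. Friction and masses are not known exactly. Their poses are not given: they have to be found in the camera images.
- channel (a point): Kit carrier, fixed: on the floor of its channel (12 mm above the table), mid-width, at the inner face of the fixed wooden end board (66 mm wide, 12 thick, top 35 above the floor). y runs along the channel towards the cam (the channel is on the -y side), x across, z up. 54 mm wide between side rails 4 mm thick and 8 mm high. Holds exactly four cartons, 34 mm sides along it, 48 mm sides across it.
- channel_end (a point): Top edge of the sliding wooden end board's inner face (52 mm wide, 12 thick, 35 above the channel floor), at the channel's far end from the cam: at y = -158 mm from channel with the cam open, -140 mm closed. Axes as channel. The wooden base under all is 84 x 295 mm, 12 thick.
- endboard (a joint): Travel of the sliding end board towards the fixed one (m): 0 = open, 0.018 = drawn in tight. It is tied to the cam and moves only with it, in proportion (18 mm per quarter turn).
- cam (a joint): Angle of the cam lever (rad): 0 = fully open, grows as it turns clockwise seen from above, 1.571 = fully closed against its stop. Stays where it is left; takes about 4 to 6 N at the knob.
- cam_axis (a point): On the vertical axis of the cam lever, 58 mm beyond channel along the channel's +y axis, 34 mm above the table; axes parallel to those of channel. With the cam open the lever points half-way between this frame's -x and +y, closed half-way between +x and +y.
- cam_knob (a point): Half-way up the round upright black knob at the lever's end: 18 mm diameter, 36 mm tall (from 32 to 68 mm above the table, this point at 50 mm), 60 mm from the cam's axis; the flat steel lever is under it (top at 32 mm). Its axes turn with the lever.
- bin_in (a point): The return bin: an empty, fixed green open-topped bin, 170 x 165 mm outside (x, y), 50 mm high, walls and floor 5 mm thick. This point is the centre of its inner floor, 5 mm above the table. It may be on the left or on the right; the bin on the other side is blue, deeper and full of bolts.
- bay1 (a point): Bay 1 of the channel, bay 1 next to the fixed end board: 25 mm from channel along its -y, mid-width, 20 mm above the channel floor (the height of an upright carton's centre). Bays are 34 mm apart. Axes as channel.
- bay2 (a point): Bay 2 of the channel, bay 1 next to the fixed end board: 59 mm from channel along its -y, mid-width, 20 mm above the channel floor (the height of an upright carton's centre). Bays are 34 mm apart. Axes as channel.
- bay3 (a point): Bay 3 of the channel, bay 1 next to the fixed end board: 93 mm from channel along its -y, mid-width, 20 mm above the channel floor (the height of an upright carton's centre). Bays are 34 mm apart. Axes as channel.
- bay4 (a point): Bay 4 of the channel, bay 1 next to the fixed end board: 127 mm from channel along its -y, mid-width, 20 mm above the channel floor (the height of an upright carton's centre). Bays are 34 mm apart. Axes as channel.
- row (a point): Middle of the row of four: 70 mm from channel along its -y, 20 mm above the channel floor. Axes as channel.
- carton1_mid (a point): Centre of a small full cardboard screw carton (some may be absent): 48 mm along its x, 34 mm along its y, 40 mm high (z, standing upright), about 0.1 to 0.2 kg, a white label on the two 48 mm faces. All are alike.
- carton2_mid (a point): Centre of a small full cardboard screw carton (some may be absent): 48 mm along its x, 34 mm along its y, 40 mm high (z, standing upright), about 0.1 to 0.2 kg, a white label on the two 48 mm faces. All are alike.
- carton3_mid (a point): Centre of a small full cardboard screw carton (some may be absent): 48 mm along its x, 34 mm along its y, 40 mm high (z, standing upright), about 0.1 to 0.2 kg, a white label on the two 48 mm faces. All are alike.
- carton4_mid (a point): Centre of a small full cardboard screw carton (some may be absent): 48 mm along its x, 34 mm along its y, 40 mm high (z, standing upright), about 0.1 to 0.2 kg, a white label on the two 48 mm faces. All are alike.
- carton5_mid (a point): Centre of a small full cardboard screw carton (some may be absent): 48 mm along its x, 34 mm along its y, 40 mm high (z, standing upright), about 0.1 to 0.2 kg, a white label on the two 48 mm faces. All are alike.
- carton6_mid (a point): Centre of a small full cardboard screw carton (some may be absent): 48 mm along its x, 34 mm along its y, 40 mm high (z, standing upright), about 0.1 to 0.2 kg, a white label on the two 48 mm faces. All are alike.
- carton7_mid (a point): Centre of a small full cardboard screw carton (some may be absent): 48 mm along its x, 34 mm along its y, 40 mm high (z, standing upright), about 0.1 to 0.2 kg, a white label on the two 48 mm faces. All are alike.
- paste_jar: Bystander, to be left alone: a small jar of paste, 48 mm across, 65 mm tall; origin at the centre of its underside.
- tape_roll: Bystander, to be left alone: a roll of tape lying flat, 66 mm across, 22 mm high; origin at the centre of its underside.
- driver: Bystander, to be left alone: a screwdriver lying on the table; origin at the underside, somewhere along it.
- spanner: Bystander, to be left alone: a spanner lying on the table; origin at the underside, somewhere along it.
There are look-alikes about, which are no part of the job. There is more than one size of the part that bears bin_in; the job needs the larger.

How it is judged:
By the outcome, as a careful person would: the job done as asked, in the order asked, and still so for the second after the job is handed in, with the robot touching nothing.
Of carton1, carton2, carton3, carton4, carton5, carton6, carton7 only 5 to 7 are there at a start; the rules pass over those that are not, and their reading is None.
At some moment in a run one of carton1, carton2, carton3, carton4, carton5, carton6, carton7 may be knocked a few centimetres aside while the robot is not near it.
Once in a run the grip may slacken for a moment while it holds something.
It also fails if it takes over 210 s, if anything falls off the work surface, if the arm or the gripper's body presses on something with over 40 N, if the wrist force passes 120 N, or if a joint passes its speed limit or range.

## Working session

There is one attempt and no reset: what is moved stays moved. The work goes in short steps, each a Python script; the robot and the scene stay as the last script left them, time stands still between calls to the robot, and variables do not carry over. Pictures are saved under pics/ and viewed, at most 14 in all, crops included, and the job is handed in when it is done.

```bash
ls; mkdir -p pics
cat > h.py <<'E'
import numpy as np, cv2
from cell import robot, grip, kin, viewer
from scipy.spatial.transform import Rotation as Ro
def cam(n):
    i=viewer.camera_info(n); im=viewer.read_camera(n); return im,i
def save(im,f,s=1.5): cv2.imwrite('pics/'+f,cv2.resize(im[:,:,::-1],None,fx=s,fy=s,interpolation=cv2.INTER_CUBIC))
def c2w(p,i): return np.array(i['R']).T@(np.array(p)-np.array(i['t']))
def w2p(X,i):
    c=np.array(i['R'])@np.array(X,float)+i['t']; s=c[:2]/c[2]; s=s*(1+i['k1']*(s@s)); K=np.array(i['camera_matrix']); return K[:2,:2]@s+K[:2,2]
def p2w(uv,i,z):
    d=cv2.undistortPoints(np.array([[uv]],float),np.array(i['camera_matrix'],float),np.array([i['k1'],0,0,0.]))[0,0]
    R=np.array(i['R']); d=R.T@np.array([d[0],d[1],1]); o=-R.T@np.array(i['t']); return o+d*(z-o[2])/d[2]
def down(a):  # tool down, tool y axis (closing) at angle a (world) 
    y=np.array([np.cos(a),np.sin(a),0]); z=np.array([0,0,-1.]); return Ro.from_matrix(np.c_[np.cross(y,z),y,z]).as_rotvec()
E
python3 - <<'E'
from h import *
print(robot.observe())
for n in ['scene','top']:
    im,i=cam(n); save(im,n+'0.png')
    print(n,i['camera_matrix'],i['k1'],c2w([0,0,0],i))
    for o in ['channel','channel_end','cam_axis','cam_knob','bin_in','carton1_mid','paste_jar','tape_roll','driver','spanner']:
        for d in viewer.pinpoint(o,n): print(o,round(d['confidence'],2),c2w(d['at'],i).round(0),w2p(c2w(d['at'],i),i).round(0))
E
```

```text
pics
{'t': 0.0, 'joints': array([ 1.09400367,  0.46835296, -0.01163242,  1.60361519,  0.00598126,
        1.07139891, -0.05626502]), 'joint_velocities': array([-0.00134757,  0.00075694,  0.00027183,  0.00084635,  0.00046754,
       -0.00089901,  0.00064398]), 'joint_torque': array([-3.61295060e-04, -5.20574749e+01, -1.26422787e-02, -2.43755722e+01,
       -5.65806439e-02,  1.72123202e-02,  1.37074826e-04]), 'tcp_pos': array([ 272.9184959 , -589.28827449,  213.65955959]), 'tcp_rot': array([-3.06635194e+00, -6.75691253e-01,  7.28910783e-04]), 'contact_force': array([ 0.09005756, -0.12182538, -0.28994363]), 'wrist_torque': array([ 0.02729678, -0.00368762, -0.00746925]), 'grip_force': 0.0, 'grip_width': 0.9988858481132011}
scene [[481.59099185   0.         260.23642499]
 [  0.         481.59099185 189.47974918]
 [  0.           0.           1.        ]] -0.18186162713804305 [1050.68742762 -586.14681271 1039.72720532]
channel 0.93 [591.  71.  11.] [310. 218.]
channel 0.38 [598.  43.  35.] [305. 220.]
channel_end 0.64 [599. -78.  47.] [274. 245.]
cam_axis 0.74 [593. 130.  34.] [325. 200.]

[... 528 characters left out ...]
      455.01017117 198.09855424]
 [  0.           0.           1.        ]] -0.13987634471633237 [ 274.15047331   -4.90751071 1264.4177264 ]
channel 0.95 [596.  71.  11.] [234. 146.]
channel 0.34 [675. 361.  -1.] [136. 122.]
channel_end 0.75 [600. -76.  50.] [287. 141.]
cam_axis 0.76 [596. 129.  34.] [213. 144.]
cam_knob 0.8 [602. 191.  49.] [190. 141.]
bin_in 0.66 [ 455. -426.    7.] [410. 195.]
bin_in 0.56 [ 244. -301.    3.] [368. 271.]
paste_jar 0.75 [438.  -9.  -1.] [263. 202.]
tape_roll 0.8 [442. 100.  -1.] [224. 201.]
tape_roll 0.23 [592.  46.  38.] [243. 145.]
driver 0.67 [439.  -9.  -2.] [262. 202.]
driver 0.61 [ 657. -370.    1.] [387. 127.]
spanner 0.6 [676. 362.  -1.] [135. 121.]
```

View pics/scene0.png

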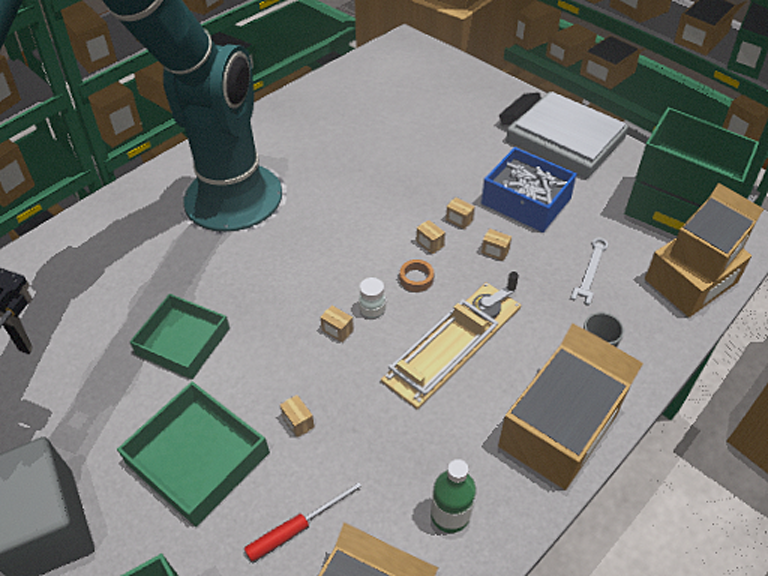

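View pics/top0.png

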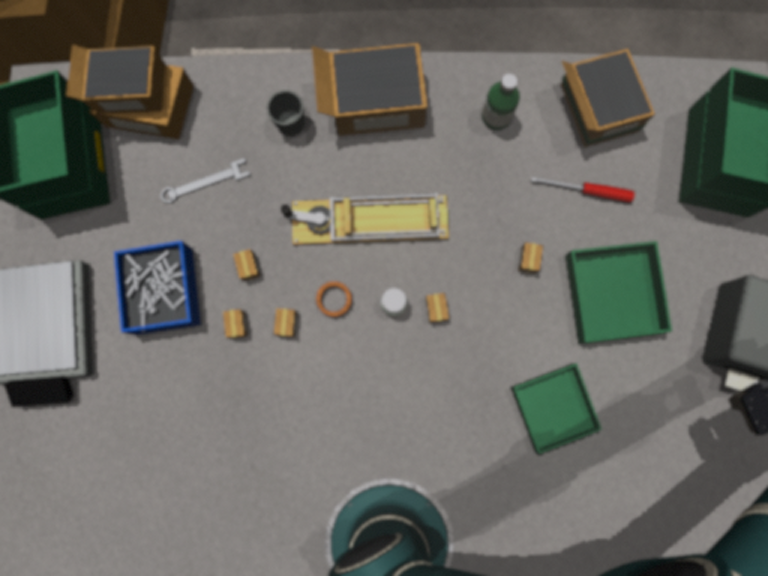

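Bins: the larger green tray is at top-picture pixel (412,195), the smaller green tray at (370,272), and the blue bin at (105,190). The larger green one should be the 170x165 bin; I'll confirm that in a crop. Five cartons show, at top px (164,176), (156,215), (190,214), (291,205) and (354,171). The carrier runs along world y, with the lever about half-way round.

Run:
```python
from h import *
ti,i=cam('top')
crop=cv2.resize(ti[150:320,330:490],(480,510),interpolation=cv2.INTER_CUBIC)
cv2.imwrite('pics/bincrop.png',crop[:,:,::-1])
for k in (0,1):
    for d in viewer.silhouettes('bin_in','top'):
        m=d['mask'].astype(np.uint8); r=cv2.minAreaRect(cv2.findNonZero(m)); b=cv2.boxPoints(r); w=[p2w(p,i,45)for p in b]
        print(d['confidence'],r[0],np.linalg.norm(w[0]-w[1]),np.linalg.norm(w[1]-w[2]),np.round(w)[:,:2].tolist(),i and np.mean(w,0))
    break
robot.movep([480,0,430],down(np.pi/2))
im,i=cam('wrist'); save(im,'w1.png'); print(c2w([0,0,0],i), robot.observe()['t'],robot.observe()['tcp_pos'])
for o in ['carton1_mid','channel','channel_end','cam_axis','cam_knob','paste_jar','tape_roll']:
    for d in viewer.pinpoint(o,'wrist'): print(o,round(d['confidence'],2),c2w(d['at'],i).round(0),w2p(c2w(d['at'],i),i).round(0))
```

```text
0.72 (411.0537109375, 194.1135711669922) 186.5792277145119 175.07777219614604 [[529.0, -320.0], [552.0, -505.0], [377.0, -516.0], [358.0, -334.0]] [ 454.09514363 -418.56277951   45.        ]
0.59 (370.1930236816406, 271.9249267578125) 130.54175063612152 132.2899560445268 [[282.0, -213.0], [328.0, -336.0], [204.0, -381.0], [160.0, -259.0]] [ 243.26544972 -297.33875993   45.        ]
[ 3.97427650e+02 -1.85622992e-01  6.00871348e+02] 3.6 [480.09045573  -0.94951694 429.65838869]
carton1_mid 0.2 [597. -76.  51.] [218. 207.]
channel 0.57 [595.  69.  11.] [294. 199.]
channel_end 0.96 [598. -75.  50.] [218. 207.]
cam_axis 0.92 [592. 129.  39.] [328. 202.]
cam_axis 0.33 [600. -50.  30.] [233. 204.]
paste_jar 0.93 [437.  -8.  -1.] [254. 115.]
paste_jar 0.64 [ 519. -265.   23.] [116. 163.]
tape_roll 0.72 [445. 103.  -1.] [314. 120.]
tape_roll 0.16 [599. -72.  52.] [220. 208.]
```

View pics/w1.png

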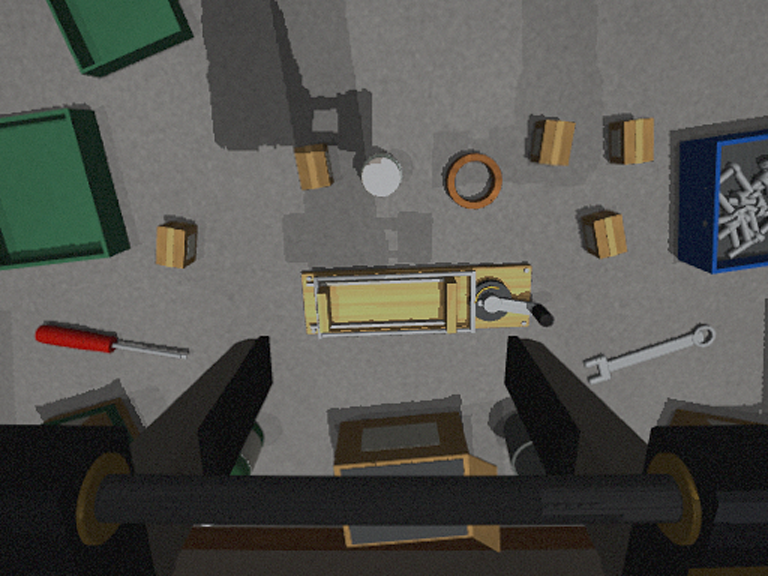

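View pics/bincrop.png

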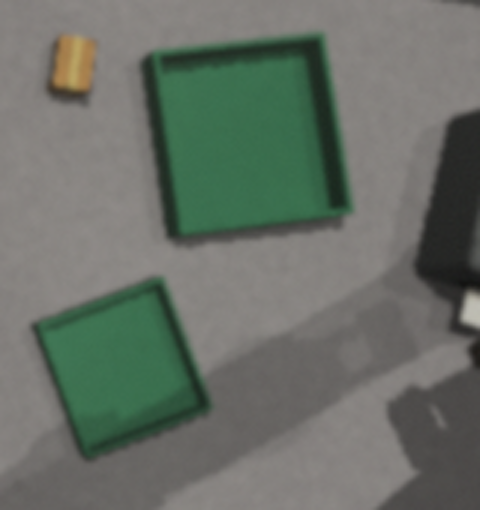

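The wrist view shows the carrier at (418,300), the black knob at (543,315), and five cartons at (175,245), (313,167), (553,142), (632,140) and (606,235). The bin crop shows two green trays: the bigger one measures about 175 mm against about 130, so the bin is the bigger one at about (455,-420). Next I'll measure the carrier and knob from close up.

Run:
```python
from h import *
pts={}
for p in ([676,150,200],[676,20,260]):
    robot.movep(p,down(np.pi/2)); robot.hold(.3)
    im,i=cam('wrist'); save(im,'w_%d.png'%p[1])
    for o in ['channel','channel_end','cam_axis','cam_knob','bay1','bay4','row']:
        for d in viewer.pinpoint(o,'wrist')[:2]: print(o,round(d['confidence'],2),c2w(d['at'],i).round(1),w2p(c2w(d['at'],i),i).round(0))
    h=cv2.cvtColor(im,cv2.COLOR_RGB2HSV); m=cv2.inRange(h,(15,70,90),(35,255,255)); m[270:]=0
    c=max(cv2.findContours(m,0,2)[0],key=cv2.contourArea); 
    hull=cv2.convexHull(c); w=np.array([p2w(q[0],i,12)[:2] for q in hull],np.float32); r=cv2.minAreaRect(w); print('base',r, robot.observe()['t'])
```

```text
channel 0.79 [596.7  73.7  11.6] [189.  96.]
channel_end 0.73 [600.2 -72.8  50.7] [ 34. 102.]
cam_axis 0.56 [591.9 133.   36.4] [242.  91.]
cam_axis 0.37 [604.6 187.2  52. ] [297. 104.]
cam_knob 0.66 [604.6 189.8  50.1] [299. 104.]
cam_knob 0.5 [594.5  72.5  13. ] [187.  94.]
bay1 0.71 [596.   45.3  35.1] [156.  96.]
bay1 0.67 [600.6 -20.3  32.4] [ 95. 101.]
bay4 0.71 [596.   45.3  35.1] [156.  96.]
bay4 0.67 [600.6 -20.3  32.4] [ 95. 101.]
row 0.8 [599.   -0.7  33.6] [113.  99.]
base ((597.78076171875, -9.907249450683594), (71.66699981689453, 171.23826599121094), 1.50592041015625) 5.925
channel 0.91 [595.2  70.7  11. ] [297.  95.]
channel 0.62 [599.  -51.8  34.3] [197.  98.]
channel_end 0.85 [598.  -71.9  47.4] [178.  98.]
channel_end 0.21 [510.6 267.6  22.8] [467.  22.]
cam_axis 0.89 [593.1 135.4  32.4] [353.  94.]
cam_knob 0.79 [604.9 188.1  51.8] [402. 105.]
bay1 0.82 [597.2 -51.8  30.9] [197.  97.]
bay1 0.81 [596.1  12.9  33.1] [251.  96.]
bay4 0.82 [597.2 -51.8  30.9] [197.  97.]
bay4 0.81 [596.1  12.9  33.1] [251.  96.]
row 0.57 [598.5   1.7  34.1] [242.  98.]
base ((598.6983642578125, -2.1372451782226562), (54.12939453125, 145.8180389404297), 2.01322340965271) 7.25
```

```bash
python3 -c "
import cv2,numpy as np
a=cv2.imread('pics/w_150.png');b=cv2.imread('pics/w_20.png')
cv2.imwrite('pics/ab.png',cv2.resize(np.vstack([a[:420],b[:420]]),None,fx=.7,fy=.7,interpolation=cv2.INTER_AREA))"
```

```text
(no output)
```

View pics/ab.png

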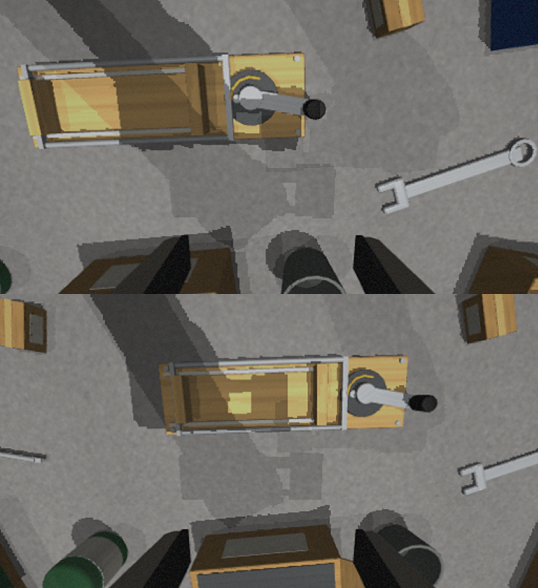

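The lever points at about 77° in the carrier frame, which is about 1 rad of cam, so it is not open. I'll grip the knob and swing it counter-clockwise to the open stop, watching the force.

```bash
cat >> h.py <<'E'
AX=np.array([594.,131.]); YAW=0.028
def knob(th,R=60): return AX+R*np.array([np.cos(th),np.sin(th)])
def swing(t0,t1,over,newt=25):
    # t: lever angles in world; grips knob at t0 and swings to t1(+over until force)
    grip(0.5); p=knob(t0); robot.movep([*p,130],down(t0-np.pi/2))
    robot.servo_line([*p,38],feed=80); grip(0.0,newt); print('grip',robot.observe()['grip_width']*92)
    s=np.sign(t1-t0); th=t0; f0=robot.observe()['contact_force']
    while s*(t1+s*over-th)>0:
        th+=s*min(.1,abs(t1+s*over-th)+1e-6) if s*(t1-th)>.1 else s*.03
        robot.servo_line([*knob(th),38],feed=60,rotation=down(th-np.pi/2))
        o=robot.observe(); f=o['contact_force']-f0; ft=f[:2]@np.array([-np.sin(th),np.cos(th)]); 
        a=np.degrees(np.arctan2(*(o['tcp_pos'][:2]-AX)[::-1]))
        print(round(np.degrees(th),1),round(a,1),f.round(1),round(ft,1),round(o['grip_width']*92,1))
        if np.hypot(*f[:2])>18: break
    robot.hold(.2); grip(0.5); robot.servo_line([*robot.observe()['tcp_pos'][:2],150],feed=150)
E
python3 - <<'E'
from h import *
th=np.arctan2(189.3-131,605-594)
swing(th,np.radians(136.6),.15)
robot.movep([676,60,250],down(np.pi/2)); robot.hold(.2)
im,i=cam('wrist'); save(im,'w2.png',1.0)
for k in range(2):
    for o in ['channel','channel_end','cam_axis','cam_knob']:
        for d in viewer.pinpoint(o,'wrist')[:1]: print(o,round(d['confidence'],2),c2w(d['at'],i).round(1))
print(robot.observe()['t'])
E
```

```text
grip 17.56496023945771
85.0 85.4 [-1.1 -0.4  1.3] 1.1 17.7
90.8 91.1 [-1.1 -1.2  1.6] 1.1 17.4
96.5 96.8 [-1.6 -0.9  1.8] 1.7 17.5
102.2 102.5 [-1.1 -1.7  2.8] 1.4 17.4
108.0 108.3 [-1.5  0.1  2.2] 1.4 17.4
113.7 114.1 [-2.6 -1.5  3.3] 3.0 17.7
119.4 119.7 [-1.9 -1.6  3. ] 2.5 17.5
125.2 125.4 [-1.  -1.3  3.1] 1.6 17.2
130.9 131.3 [-1.6 -0.8  3.4] 1.7 17.0
132.6 132.4 [-1.5 -0.3  2.4] 1.3 17.3
134.3 134.2 [-1.  -0.2  3.8] 0.9 17.5
136.0 136.0 [-2.3 -0.7  3.1] 2.1 17.0
137.8 137.7 [-1.4  0.1  2.9] 0.9 17.9
139.5 138.6 [0.8 2.4 0.1] -2.4 17.4
141.2 138.7 [ 4.9  5.9 -5.1] -7.7 17.4
142.9 138.7 [  8.4   8.5 -10.6] -11.9 17.5
144.6 138.8 [ 14.4  11.6 -15.2] -17.8 17.2
channel 0.94 [598.3  72.6  10.4]
channel_end 0.62 [597.5 -83.7  54.5]
cam_axis 0.86 [593.6 133.1  34.1]
cam_knob 0.72 [598.9 -48.3  31.8]
channel 0.94 [598.3  72.6  10.4]
channel_end 0.62 [597.5 -83.7  54.5]
cam_axis 0.86 [593.6 133.1  34.1]
cam_knob 0.72 [598.9 -48.3  31.8]
18.9917
```

View pics/w2.png

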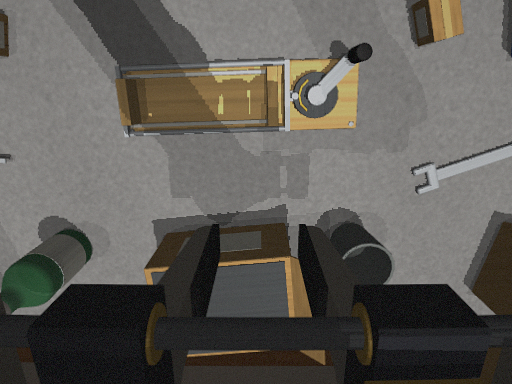

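The lever is at its open stop: the knob is at (360,52) in the picture and the end board has moved out to y≈-84. Next I'll overlay the carrier model to check the lateral fit, and measure the cartons from above.

```bash
cat >> h.py <<'E'
CH=np.array([596.3,73.0]); YAW=0.028
def chw(x,y,z): # channel frame -> world (z above floor)
    c,s=np.cos(YAW),np.sin(YAW); return np.array([CH[0]+c*x-s*y,CH[1]+s*x+c*y,12+z])
def carton(px,py,z=40,save_as=None):
    """hover, segment cartons' top near (px,py); returns centre, (long,short), long-axis angle"""
    im,i=cam('wrist'); h=cv2.cvtColor(im,cv2.COLOR_RGB2HSV)
    m=cv2.inRange(h,(8,90,130),(30,255,255)); m[260:]=0
    m=cv2.morphologyEx(m,cv2.MORPH_OPEN,np.ones((3,3)))
    out=[]
    for c in cv2.findContours(m,0,2)[0]:
        if cv2.contourArea(c)<150: continue
        w=np.array([p2w(q[0],i,z)[:2] for q in c],np.float32); (cx,cy),(a,b),an=cv2.minAreaRect(w)
        if a<b: a,b,an=b,a,an+90
        out.append((np.hypot(cx-px,cy-py),cx,cy,a,b,(an+90)%180-90))
    if save_as:
        u,v=w2p([px,py,z],i).astype(int); cv2.imwrite('pics/'+save_as,cv2.resize(im[max(0,v-60):v+60,max(0,u-60):u+60,::-1],None,fx=3,fy=3))
    return sorted(out)
E
python3 - <<'E'
from h import *
im,i=cam('wrist'); v=cv2.resize(im,None,fx=3,fy=3,interpolation=cv2.INTER_CUBIC)[:,:,::-1].copy()
for x in (-27,27):
    cv2.polylines(v,[np.array([3*w2p(chw(x,y,8),i)+1 for y in (0,-158)]).astype(int)],False,(0,0,255),1)
for x in (-42,42):
    pass
cv2.polylines(v,[np.array([3*w2p(chw(x,0,35),i)+1 for x in (-33,33)]).astype(int)],False,(255,0,0),1)
cv2.polylines(v,[np.array([3*w2p(chw(x,-158,35),i)+1 for x in (-26,26)]).astype(int)],False,(0,255,0),1)
cv2.imwrite('pics/ov.png',v[120:450,300:1100])
imw,iw=cam('wrist')
g=dict(A=(117,163),B=(209,111),C=(369,95),D=(421,93),E=(404,157))
# approximate positions from first wrist pose are recomputed by hovering on top-camera pixels
_,it=cam('top')
for k,uv in dict(A=(354,171),B=(291,205),C=(190,214),D=(156,215),E=(164,176)).items():
    p=p2w(uv,it,40); 
    robot.movep([p[0]+60,p[1],230],down(np.pi/2)); robot.hold(.1)
    print(k,p.round(0)[:2],[np.round(c,1).tolist() for c in carton(p[0],p[1],save_as='c_%s.png'%k)[:2]])
print(robot.observe()['t'])
a=[cv2.imread('pics/c_%s.png'%k) for k in 'ABCDE']; cv2.imwrite('pics/cs.png',np.hstack([cv2.resize(q,(160,160)) for q in a]))
E
```

```text
A [ 518. -261.] [[196.5, 427.1, -87.3, 47.4, 32.3, 8.4], [248.3, 598.3, -26.2, 138.5, 58.4, -87.7]]
B [424. -86.] [[161.7, 585.1, -68.8, 59.7, 40.2, 89.7], [181.3, 443.3, 93.9, 60.5, 59.5, 90.0]]
C [400. 188.] [[96.3, 397.8, 284.0, 48.4, 33.1, 7.7], [99.2, 453.8, 104.3, 60.2, 37.4, 82.1]]
D [397. 281.] [[90.9, 396.8, 190.4, 40.5, 5.6, -4.1], [112.2, 508.2, 265.2, 48.2, 33.2, 15.9]]
E [505. 262.] [[102.4, 405.4, 285.0, 34.0, 32.4, -85.1], [122.0, 406.8, 190.2, 34.0, 33.0, -2.5]]
24.0167
```

View pics/ov.png

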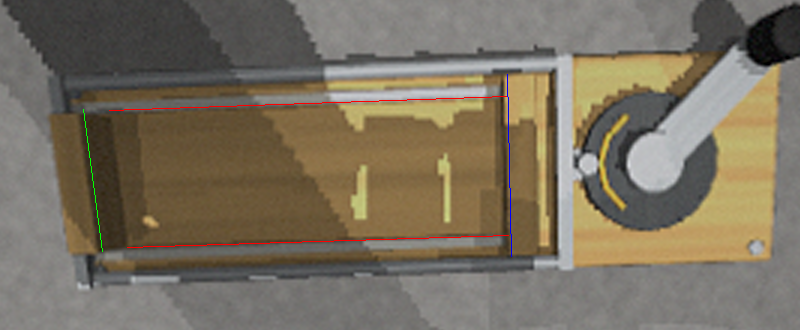

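View pics/cs.png

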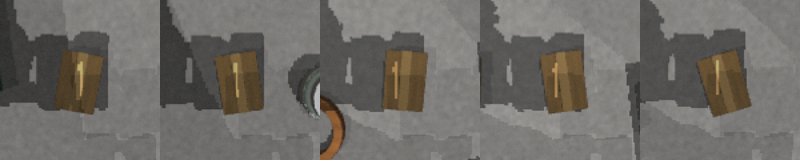

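The overlay lines sit on the rails and on both boards' inner edges within about 1 mm. All five cartons stand upright, dimmed only by the gripper's shadow. I'll lower the brightness threshold and pack the first one.

```bash
sed -i 's/(8,90,130)/(8,90,45)/' h.py
cat >> h.py <<'E'
def look(p,z=40,a=0.0,h=230):
    robot.movep([p[0]+83*np.sin(-a),p[1]-83*np.cos(a),h],down(a)); robot.hold(.15); return carton(p[0],p[1],z)
def pick(p):
    c=look(p); print('see',[np.round(q,1).tolist() for q in c[:2]])
    d,x,y,l,s,an=c[0]
    if not(d<70 and 43<l<53 and 29<s<39): raise SystemExit('bad detection')
    a=np.radians(an); grip(.72)
    robot.movep([x,y,110],down(a)); robot.servo_line([x,y,11],feed=120); grip(.3,30)
    robot.servo_line([x,y,130],feed=200); print('held',round(robot.observe()['grip_width']*92,1))
def place(y,a=0.0):
    q=chw(0,y,0); robot.movep([q[0],q[1],110],down(YAW)); robot.servo_line([q[0],q[1],60],feed=200)
    print('w',round(robot.observe()['grip_width']*92,1)); f0=robot.observe()['contact_force']
    for z in (35,28,25,23.5):
        robot.servo_line([q[0],q[1],z],feed=50); f=robot.observe()['contact_force']-f0; print(z,f.round(1))
        if abs(f).max()>14: break
    grip(.63); robot.servo_line([q[0],q[1],130],feed=200); print('t',robot.observe()['t'])
E
python3 - <<'E'
from h import *
pick((427,-87)); place(-20.5)
q=chw(0,-20.5,0); print([np.round(k,1).tolist() for k in look(q,52)[:3]],q)
im,i=cam('wrist'); save(im,'p1.png',1)
E
```

```text
see [[1.0, 426.5, -87.8, 48.6, 34.0, 8.4], [129.0, 552.3, -56.1, 121.2, 36.1, -72.6]]
held 48.1
w 47.8
35 [-0.2  0.1  0.2]
28 [0.9 0.7 0.3]
25 [1.1 0.6 0.9]
23.5 [0.4 1.4 1.4]
t 32.9
[[56.0, 598.1, -3.5, 185.7, 64.4, -88.2], [69.8, 616.9, 119.3, 45.6, 30.3, -89.6], [70.7, 572.4, 118.8, 47.6, 31.3, -88.0]] [596.873925    52.50803547  12.        ]
```

View pics/p1.png

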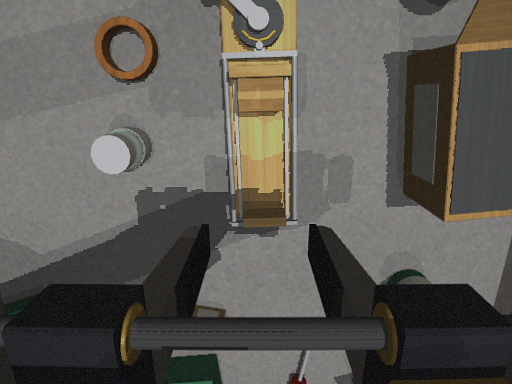

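The first carton stands in bay 1, at (260,95), square against the boards and between the rails. On to the next three.

Run:
```python
from h import *
for p,y in [((400,189),-57),((397,284),-93.5)]:
    pick(p)
    if not 45<robot.observe()['grip_width']*92<51: raise SystemExit('lost')
    place(y)
q=chw(0,-75,0); look(q,52); im,i=cam('wrist'); cv2.imwrite('pics/p2.png',cv2.resize(im[20:250,150:400,::-1],None,fx=2.4,fy=2.4,interpolation=cv2.INTER_CUBIC))
```

```text
see [[1.5, 399.9, 190.5, 47.8, 33.7, -4.6], [83.1, 398.8, 272.1, 48.9, 15.8, -0.2]]
held 48.1
w 47.6
35 [-0.2  0.  -1.6]
28 [ 0.6  0.3 -1.2]
25 [ 0.3  0.1 -2.3]
23.5 [ 0.4 -0.  -2. ]
t 41.9
see [[0.8, 397.7, 283.6, 48.4, 34.0, 7.6], [109.0, 504.4, 265.1, 55.1, 35.4, 15.5]]
held 47.7
w 47.7
35 [-0.   0.7 -0.8]
28 [ 0.8 -0.6  0.1]
25 [0.3 0.3 0. ]
23.5 [ 0.7 -0.2  0.2]
t 50.5583
```

View pics/p2.png

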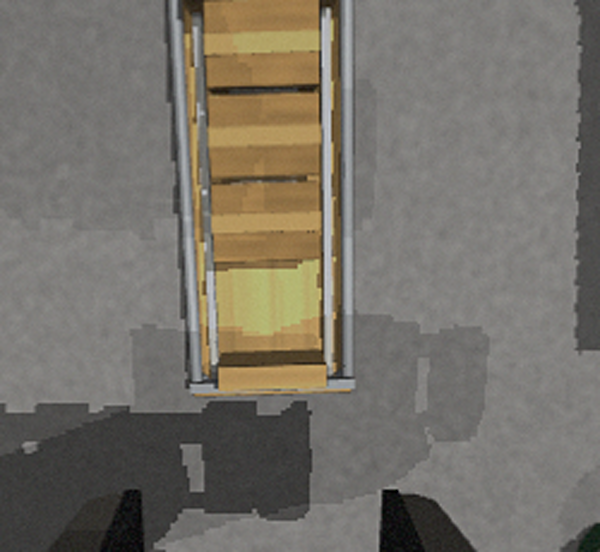

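Three cartons stand in line with narrow gaps at (263,92) and (263,182), and the bay-4 space at (268,310) is free. Now the fourth.

Run:
```python
from h import *
pick((508,265))
if not 45<robot.observe()['grip_width']*92<51: raise SystemExit('lost')
place(-130)
q=chw(0,-75,0); look(q,52); im,i=cam('wrist'); cv2.imwrite('pics/p3.png',cv2.resize(im[0:250,150:400,::-1],None,fx=2.4,fy=2.4,interpolation=cv2.INTER_CUBIC))
```

```text
see [[28.2, 518.7, 291.1, 48.3, 34.0, 21.2], [140.9, 587.1, 148.4, 84.6, 77.3, -87.9]]
held 47.8
w 47.6
35 [-0.   0.1  0.8]
28 [ 0.4 -0.   0.5]
25 [0.  0.5 1. ]
23.5 [-0.3  0.4  1.1]
t 60.025
```

View pics/p3.png

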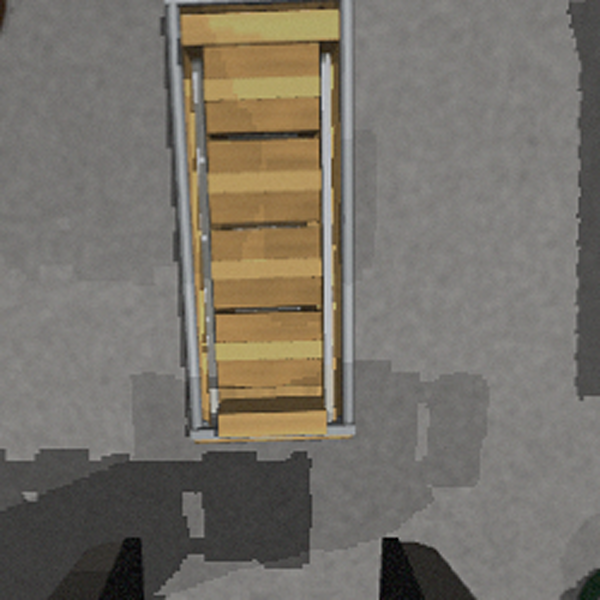

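The row of four is in, with a free margin at the sliding board (270,405). The knock had moved the last carton about 28 mm, and the fresh look before the pick caught it. Now the quarter turn closed.

Run:
```python
from h import *
swing(np.radians(138.2),np.radians(46.6),.16,30)
q=chw(0,-55,0); look(q,52); im,i=cam('wrist'); cv2.imwrite('pics/p4.png',cv2.resize(im[0:250,130:400,::-1],None,fx=2.4,fy=2.4,interpolation=cv2.INTER_CUBIC))
for o in ['channel','channel_end','cam_axis','cam_knob']:
    for d in viewer.pinpoint(o,'wrist')[:2]: print(o,round(d['confidence'],2),c2w(d['at'],i).round(1))
print(robot.observe()['t'])
```

```text
grip 17.39490858081686
132.5 132.1 [ 2.1  1.6 -0.2] -2.6 17.3
126.7 126.4 [2.8 1.3 0.2] -3.0 17.1
121.0 120.7 [2.8 0.9 1.1] -2.8 16.8
115.3 115.0 [2.4 0.2 0.6] -2.3 17.3
109.6 109.2 [ 3.8 -1.   1.3] -3.3 17.5
103.8 103.5 [ 3.7 -2.   2.3] -3.1 17.7
98.1 97.7 [ 4.3 -2.   2.1] -4.0 17.3
92.4 92.0 [ 4.2 -3.7  3.4] -4.0 17.4
86.6 86.3 [ 3.5 -2.8  2.4] -3.7 17.4
80.9 80.5 [ 4.5 -3.   3. ] -4.9 17.7
75.2 75.1 [ 2.6 -3.   2.5] -3.3 17.4
69.4 69.4 [ 3.2 -3.2  4.1] -4.1 17.5
63.7 64.1 [ 2.6 -2.3  4. ] -3.4 17.6
58.0 58.3 [ 1.8 -2.3  4.7] -2.8 17.3
52.3 53.0 [ 1.3 -1.4  4. ] -1.8 17.8
50.5 52.0 [0.5 0.1 4.4] -0.3 17.5
48.8 50.3 [1.  0.1 4.4] -0.7 17.5
47.1 48.6 [-0.  -1.   3.9] -0.7 17.5
45.4 46.9 [0.6 0.6 5.4] -0.0 17.1
43.7 45.2 [ 0.7 -0.   4.4] -0.5 17.5
41.9 45.1 [-2.4  1.3  5.2] 2.6 17.6
40.2 45.1 [-4.5  2.8  6.7] 5.0 17.5
38.5 45.0 [-7.4  4.4  8.9] 8.1 17.1
36.8 44.9 [-10.5   6.7   9.7] 11.6 17.7
channel 0.63 [595.4  69.6  12.1]
channel 0.34 [598.3 -65.1  53.4]
channel_end 0.73 [598.6 -65.8  50.6]
cam_knob 0.4 [ 452.3 -423.     3.5]
73.3583
```

View pics/p4.png

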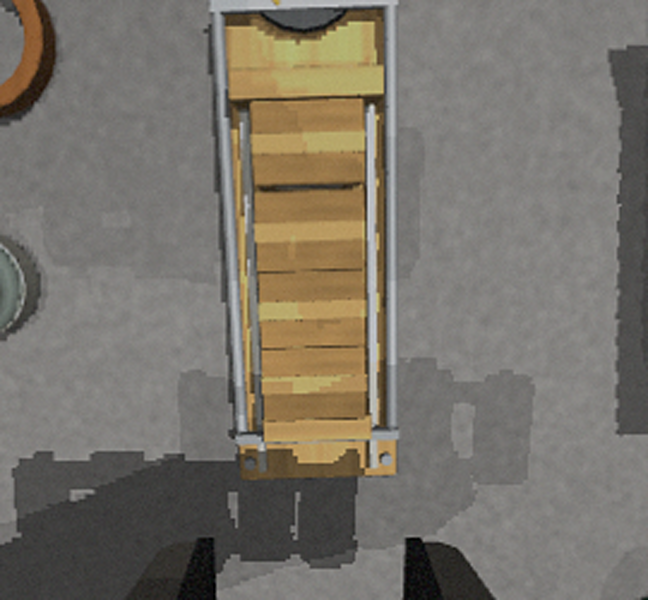

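The lever is hard against its closed stop, a 93° travel with force build-up. The end board is drawn in behind the row, at (315,430), y≈-66. Now the leftover carton goes to the larger green bin.

Run:
```python
from h import *
pick((518,-261))
if not 45<robot.observe()['grip_width']*92<51: raise SystemExit('lost')
b=(454,-420)
robot.movep([*b,130],down(0)); robot.servo_line([*b,60],feed=200); print('w',robot.observe()['grip_width']*92)
robot.servo_line([*b,17.5],feed=60); print(robot.observe()['contact_force']); grip(.65); robot.servo_line([*b,200],feed=200)
robot.movep([480,0,430],down(np.pi/2)); robot.hold(.3)
im,i=cam('wrist'); save(im,'end_w.png',1); t,_=cam('top'); s,_=cam('scene'); save(s,'end_s.png',1.5); print(robot.observe()['t'])
v=np.hstack([im[:300,:,::-1][:, :400],t[60:360,100:500,::-1]]); cv2.imwrite('pics/end.png',v)
```

```text
see [[2.8, 519.7, -263.2, 48.2, 33.8, -10.0], [320.6, 798.7, -415.9, 92.7, 79.4, -72.5]]
held 48.2
w 47.79629364591146
[ 0.19045409  0.01246789 -0.79064269]
83.6333
```

View pics/end.png

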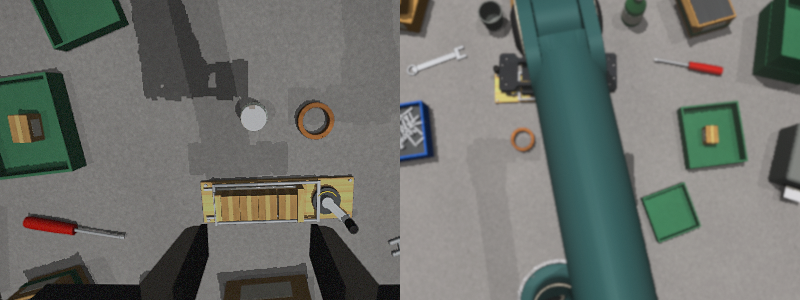

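View pics/end_s.png

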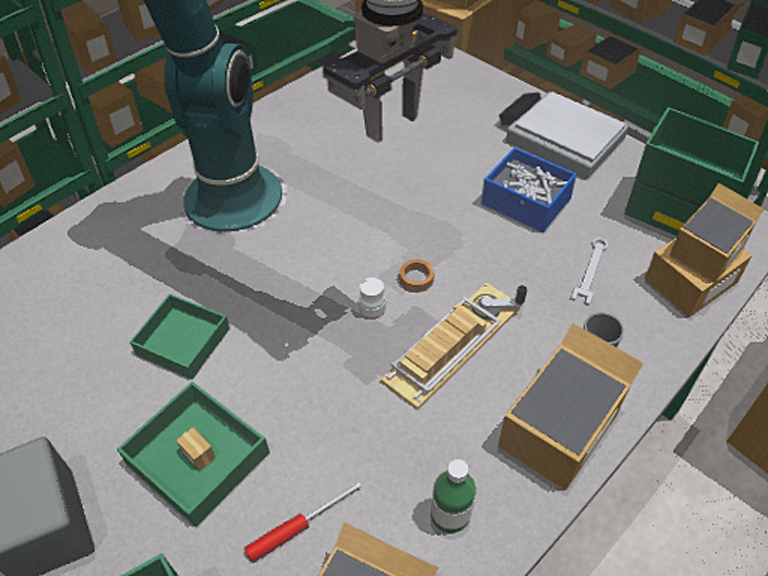

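The final pictures show the row of four upright in the carrier (445,340) with the lever closed (518,296). The leftover carton is in the larger green bin (195,447), no other cartons are on the bench, and the other things are undisturbed. I'm handing it in.

```bash
python3 -c "
from h import *
print(robot.job_done())"
```

```text
the job is handed in; nothing more can be done
None
```

The kit is packed and handed in at about 84 s: lever opened, four cartons upright in the channel, lever closed to its stop with the end board drawn in behind them, and the one leftover carton in the larger green bin.

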